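Draw a valve piston and show its lower end to the inspection camera

ROBOT

A 6-joint arm with a two-finger parallel gripper is mounted at the origin on the work surface. World frame = base frame: x ahead of the robot, y to its left, z up, the work surface at z = 0. Lengths are in m, angles in rad, forces in N, time in s.
With the tool pointing down it reaches from about 0.3 to 0.875 m from the base axis. Payload 6.4 kg.
Tool frame: the origin (TCP) lies midway between the tips of the shut fingers; the grasp point (between the pads) lies 19 mm behind it; z points along the fingers, x is the direction in which the jaws open and shut, and the axes are right-handed (so a half turn about z gives the same grasp; the last joint's range is limited). The gripper opens to 85 mm and grips with 20 to 120 N. Pads are 22 mm wide; open, the fingers measure 114 mm over their backs; the gripper's body (76 mm by 85 mm) begins 54 mm behind the grasp point. The pads swing forward as they close: fully open they stand 13 mm farther back than shut.
Start: joints at [1.086, 0.181, 1.607, -0, 1.354, -0.206], TCP at [0.158, 0.553, 0.231] pointing down, gripper open.
Joint ranges: [-2.99, 2.99], [-0.89, 2.07], [0.3, 2.58], [-1.14, 4.28], [0, 2.63], [-3.12, 3.12]. Speed limits (rad/s): [2.57, 2.57, 3.01, 3.14, 3.14, 3.14].

INTERFACE

Orientations are given as a unit quaternion [w, x, y, z].
In Python, from plant import manip, viewer, ticket gives the robot as it stands.
- The arm moves only by the tool move_arm, never from a script. Its argument "increments" is text: rows parted by semicolons, each of 4 numbers parted by spaces: the shift along the tool's x, y, z in mm, then the turn about the tool's z in rad. In form: tx ty tz roll; .... A call has 1 to 8 rows; each row shifts and turns the commanded pose from where the row before left it, along the tool's axes as they then stand; what a row does not reach is not made up. A row lasts 1/10 s, in which the tool goes at most 50 mm and 8.59 degrees, less where a joint would pass 70% of its speed; a pose out of reach is approached as far as the arm can. A call is refused whole if a number of a shift passes 50 or a number of a turn 0.15, either way. A call with a gripper value outside its range is refused whole. "gripper" is the closure, from 0 (fully open) to 1 (shut), set as the call begins (left out, the last holds). The fingers move at their own pace and stop on an object; "force" is the grip in N (left out, the last holds). Time passes only in rows, so rows that do not move let the fingers close. It gives the time, the measured TCP pose, the force and the opening at its end, in the units of the state.
- manip.read_state(): the state, without advancing time (a new reading comes with each control period).
- viewer.camera(name): name is "scene" or "top" or "wrist"; returns (picture, depth): 420x560x3 uint8, blue, green, red; 420x560 float32, m along the optical axis (not along the pixel's ray), 0 where there is no reading.
- viewer.camera_model(name): a dict with "camera_matrix" (3x3 intrinsics, pixels), "world_to_cam" (4x4, takes a point from world to camera coordinates); the wrist camera has in their place "hand_eye" (4x4, takes a point from camera to tool coordinates, whose origin is the TCP and whose axes are the tool frame's). Camera axes: x right, y down, z forward; pixel columns grow to the right and rows downward; lengths in m; the calibration is good to about 2 mm. The wrist camera is an equidistant fisheye: a pixel r from the principal point sees the ray r / f radians off the axis. A picture is of the moment at which its call begins: read the wrist's pose just before it. camera_model takes no time and is no camera call.
- ticket.sign_off(): hands the job in, once; it reports no verdict.
Trained networks look in the newest picture that a camera, given by its name, has taken for a name from the list of things; names that differ only in an ending like _2 or _b are one class to them, and where a whole thing is asked for, a point or a joint stands for the part that bears it (a point fixed in the world has none). Each returns a list of dicts, best first, with "confidence" (0 to 1); they miss things now and then, are a little off and sometimes report something else, mostly with a low value. They report only what shows in the picture. A call takes as long as a camera call. They do not tell look-alikes from the thing itself.
- viewer.cut_out(thing, camera): "pixels" (420x560 bool, what is visible of it) and "xy" ([column, row] in pixels, amid what is visible of it).
The state is a dict: "time": time; "joint_pos": joint angles; "joint_velocities": joint speeds; "joint_torque": joint torques, N m; "tool_pos": TCP position; "eef_rot": TCP orientation; "wrist_force": force on the tool from outside, world axes, zero at the start; "wrist_torque": the same for the moment, N m; "width": finger opening in m.
Only numpy, scipy, OpenCV 4.12 (cv2) and the standard library are available. Lean on these libraries where they do the work, as an engineer would, in place of code of your own. Each camera call takes 0.05 s, during which the arm holds its last target. There are 200 camera calls.

TASK

Take the loose brass cap off the valve casing in the vise and thread it over the wooden parts pin so that it lies flat on the pin's seat. Then draw the piston up out of the casing and hold it in the air in front of the inspection camera: its lower end towards the lens, about 6 cm away from it, centred on the camera's line of sight, and the piston in line with it. Finish while holding it still there, without touching the camera, and leave the other things on the bench alone.

Things in the scene. Friction and masses are not known exactly. Their poses are not given: they have to be found in the camera images.
- vise: Fixed blue bench vise, within x -90..+95, y -45..+45 mm of its origin, jaws 80 mm wide (along y), tops 100 mm high. It clamps an upright brass tube, the valve casing: outside 30 mm, bore 24 mm, mouth 133 mm and inner floor 45 mm above the bench; a brass stub juts 37 mm to +y, 105 to 127 mm high. Origin on the bench under the casing's axis, z up.
- casing_mouth (a point): Centre of the casing's mouth, on the tube's axis, level with its rim, 133 mm above the bench.
- piston: Loose steel valve piston, about 170 g, upright in the casing on its floor: cylinder of diameter 21, 86 mm long, with a stem of diameter 10 rising 50 mm from its top (136 mm overall). Origin: centre of the lower end; z towards the stem. Cylinder top 2 mm below the casing rim, stem 48 mm above the rim. Round: its turn does not matter. Must rise 88 mm to leave the casing.
- stem_top (a point): Centre of the end of the piston's stem, 136 mm along z from the piston's lower end.
- cap: Loose brass cap, about 60 g: a flat ring, outside diameter 36 mm, hole 15 mm, 14 mm thick. Origin: centre of its underside, z up. At the start it lies on the casing's rim (not screwed) with the piston's stem standing through its hole and 34 mm above it.
- pin: Fixed wooden parts pin: round foot of diameter 70 mm and 10 mm thick, thin column of diameter 14 mm, a round seat of diameter 24 mm whose top is 70 mm above the bench, and above it a spigot of diameter 8 mm, 26 mm tall, tapering to 3 mm over its last 6 mm. Origin on the bench under its axis, z up.
- pin_seat (a point): Centre of the top of the pin's seat, on which the cap is to lie; 70 mm above the bench.
- camera: Fixed stand of the inspection camera: dark steel foot 110 x 90 mm (x from -30 to +80 mm of its origin) with two aluminium cheeks 85 mm high that carry the black camera. Origin on the bench below the centre of the lens, z up.
- lens: The inspection camera, a black cylinder of diameter 54, 79 mm long, white ring light round the lens at its upper end. Origin: centre of the front glass, 110 mm above the bench. z is the line of sight, out of the lens: up, leaning 30 degrees from vertical towards the stand's -x (roughly back to the robot). Does not move.
- oil_bottle: Small clear oil bottle, diameter 36 mm, 100 mm tall, a bystander. Origin at the centre of its base.
- screwdriver: Screwdriver lying on the bench, a bystander. It lies along its x axis.
- wood_block: Dark wooden block 140 x 70 x 60 mm, a bystander. Origin at the centre of its underside.
- mouthpiece: Brass mouthpiece standing on its rim, diameter 28 mm, 75 mm tall, a bystander. Origin at the centre of its underside.
Not all that is in view belongs to the job. What is shaped like the pin but white is not meant.

How it is judged:
By the outcome, as a careful person would: the job done as asked, in the order asked, and still so for the second after the job is handed in, while the arm keeps its last pose, push and grip.
It also fails if it takes over 58 s, if anything falls off the work surface, if the arm or the gripper's body presses on something with over 40 N, if the wrist force passes 120 N, or if a joint passes its speed limit or range.

## Working session

There is one attempt and no reset: what is moved stays moved. The work goes in short steps, Python scripts to look and compute and a tool call to move; the robot and the scene stay as the last step left them, time stands still between calls to the robot, and variables do not carry over. Pictures are saved under pics/ and viewed, about 8 in all and at most 12, crops included, and the job is handed in when it is done.

Besides the shell and the picture viewer there is one more tool, called after "Emit:" as name(argument=value, ...) on one line, values as JSON. move_arm: Moves the arm, as the interface text tells. Its arguments: {"type":"object","properties":{"increments":{"type":"string"},"gripper":{"type":"number"},"force":{"type":"number"}},"required":["increments"]}

```bash
ls; mkdir -p pics; cat > h.py <<'E'
import numpy as np, cv2
from plant import manip, viewer, ticket
from scipy.spatial.transform import Rotation as R
def rot(q): return R.from_quat([q[1],q[2],q[3],q[0]]).as_matrix()
def pts(name,depth):
    m=viewer.camera_model(name);K=np.array(m['camera_matrix']);W=np.linalg.inv(np.array(m['world_to_cam']))
    v,u=np.mgrid[:420,:560];z=depth
    c=np.stack([(u-K[0,2])/K[0,0]*z,(v-K[1,2])/K[1,1]*z,z],-1)
    p=c@W[:3,:3].T+W[:3,3]; p[z<=0]=np.nan
    return p
E
python3 - <<'E'
from h import *
ims=[]
for n in ['scene','top']:
    im,d=viewer.camera(n);cv2.imwrite(f'pics/{n}0.png',im);np.save(n+'.npy',d)
    P=pts(n,d); np.save(n+'P.npy',P)
    for t in ['vise','cap','piston','pin','camera','lens','oil_bottle','screwdriver','wood_block','mouthpiece']:
        for r in viewer.cut_out(t,n)[:3]:
            q=P[r['pixels']];q=q[~np.isnan(q[:,0])]
            if len(q): print(n,t,round(r['confidence'],2),np.round(r['xy']),len(q),np.round(np.percentile(q,[3,50,97],axis=0)*1000).tolist())
s=manip.read_state();print(s)
E
```

```text
pics
scene vise 0.82 [310. 302.] 2835 [[560.0, 222.0, 10.0], [659.0, 278.0, 76.0], [718.0, 306.0, 122.0]]
scene cap 0.53 [318. 279.] 102 [[612.0, 248.0, 144.0], [630.0, 267.0, 148.0], [641.0, 278.0, 150.0]]
scene cap 0.37 [408. 342.] 2393 [[444.0, 423.0, 9.0], [523.0, 460.0, 60.0], [578.0, 494.0, 63.0]]
scene piston 0.38 [321. 265.] 50 [[622.0, 259.0, 143.0], [627.0, 264.0, 168.0], [629.0, 266.0, 183.0]]
scene pin 0.8 [294. 210.] 443 [[473.0, -73.0, 1.0], [511.0, -26.0, 11.0], [540.0, 2.0, 81.0]]
scene pin 0.75 [336. 208.] 427 [[363.0, -4.0, 0.0], [398.0, 31.0, 11.0], [426.0, 60.0, 77.0]]
scene pin 0.29 [408. 342.] 2402 [[442.0, 423.0, 10.0], [522.0, 460.0, 60.0], [578.0, 494.0, 63.0]]
scene lens 0.72 [245. 174.] 427 [[541.0, -193.0, 47.0], [587.0, -160.0, 95.0], [615.0, -146.0, 121.0]]
scene oil_bottle 0.53 [246. 242.] 301 [[679.0, 20.0, 9.0], [698.0, 35.0, 58.0], [710.0, 43.0, 102.0]]
scene screwdriver 0.82 [202. 255.] 305 [[775.0, -25.0, 11.0], [822.0, -12.0, 23.0], [863.0, -5.0, 29.0]]
scene wood_block 0.76 [407. 340.] 2403 [[442.0, 423.0, 10.0], [522.0, 460.0, 60.0], [578.0, 494
[... 1523 characters left out ...]
nt_pos': array([ 1.08574759e+00,  1.80783800e-01,  1.60698006e+00, -3.37869018e-06,
        1.35381407e+00, -2.06300263e-01]), 'joint_velocities': array([ 1.54471736e-03,  5.62539021e-04,  5.96522735e-06, -7.93547485e-04,
       -5.75591134e-04, -1.66367268e-03]), 'joint_torque': array([-1.13528990e-04, -4.44844329e+01, -3.51685238e+01, -1.85350536e-04,
        6.81689817e-04, -1.09553292e-05]), 'tool_pos': array([0.15820699, 0.55282853, 0.23130723]), 'eef_rot': array([-1.64112963e-06,  7.98483546e-01,  6.02016634e-01,  7.36392047e-06]), 'wrist_force': array([ 0.90791487, -0.35458039, -0.33363798]), 'wrist_torque': array([ 0.00565981,  0.0171205 , -0.00943185]), 'width': 0.08539557357977848}
```

```bash
python3 - <<'E'
from h import *
a=cv2.imread('pics/scene0.png');b=cv2.imread('pics/top0.png')
ca=cv2.resize(a[130:380,180:430],(500,500),interpolation=3)
cb=cv2.resize(b[120:290,110:380],(0,0),fx=1.1,fy=1.1)
o=np.zeros((500,800,3),np.uint8);o[:,:500]=ca;o[:cb.shape[0],500:797]=cb
cv2.imwrite('pics/a.png',o)
# colour of pin seats, cap/stem estimates
for n in ['scene','top']:
    P=np.load(n+'P.npy');im=cv2.imread(f'pics/{n}0.png')
    for nm,c in [('pinA',(.396,.03)),('pinB',(.510,-.028)),('stem',(.63,.262)),]:
        m=(np.hypot(P[...,0]-c[0],P[...,1]-c[1])<.03)
        for lo,hi in [(.002,.02),(.06,.077),(.077,.11),(.125,.155),(.158,.19)]:
            q=m&(P[...,2]>lo)&(P[...,2]<hi)
            if q.sum()>3:print(n,nm,lo,q.sum(),np.round(P[q].mean(0)*1000,1),np.round((P[q].min(0)+P[q].max(0))*500,1),im[q].mean(0).round())
E
```

```text
scene pinA 0.002 205 [398.5  33.3  11.1] [396.   30.9  11.2] [172. 174. 175.]
scene pinA 0.06 42 [395.   29.4  70.8] [393.1  27.2  70.1] [147. 150. 151.]
scene pinA 0.077 15 [394.3  28.5  89.1] [392.9  27.6  88. ] [104. 108. 110.]
scene pinB 0.002 210 [512.2 -24.9  11.1] [510.2 -28.1  10.8] [ 55.  90. 133.]
scene pinB 0.06 45 [509.8 -27.8  70.4] [507.5 -29.8  68.3] [ 53.  77. 108.]
scene pinB 0.077 16 [508.9 -29.3  87.8] [508.8 -29.5  87.7] [38. 54. 75.]
scene stem 0.002 79 [618.3 279.7  16.7] [621.  276.1  17. ] [55. 33. 20.]
scene stem 0.06 13 [624.8 276.2  70.1] [620.5 278.4  69.1] [58. 78. 91.]
scene stem 0.077 203 [640.9 263.5  99.6] [630.7 261.   93.7] [112.  97.  88.]
scene stem 0.125 211 [627.8 267.  143. ] [625.1 267.8 139.5] [ 65. 116. 142.]
scene stem 0.158 41 [625.9 263.2 173.2] [624.2 261.6 171.2] [ 95.  98. 101.]
top pinA 0.002 204 [396.4  29.8   9.3] [395.3  29.2  10. ] [174. 178. 175.]
top pinA 0.06 37 [394.   29.2  69.4] [394.   27.9  68.8] [169. 172. 169.]
top pinA 0.077 6 [394.2  24.8  88.5] [394.6  24.3  86.8] [145. 150. 148.]
top pinB 0.002 199 [510.  -27.5   9. ] [509.5 -28.3  10.7] [ 40.  95. 149.]
top pinB 0.06 37 [508.8 -29.1  68.9] [508.7 -29.1  68.9] [ 39.  90. 140.]
top pinB 0.077 6 [508.4 -28.7  88.6] [508.4 -28.8  88.9] [ 28.  67. 105.]
top stem 0.002 25 [623.2 241.1  14.9] [624.8 242.8  13.8] [110.  61.  24.]
top stem 0.06 12 [625.4 250.   71.6] [624.6 248.2  68.1] [41. 66. 77.]
top stem 0.077 111 [634.5 258.7  98.4] [630.7 260.8  93.2] [112.  93.  78.]
top stem 0.125 96 [624.3 262.7 144.4] [624.9 267.9 139.4] [ 47. 128. 154.]
top stem 0.158 13 [624.5 262.3 176. ] [624.2 263.3 173.5] [108. 120. 123.]
```

View pics/a.png

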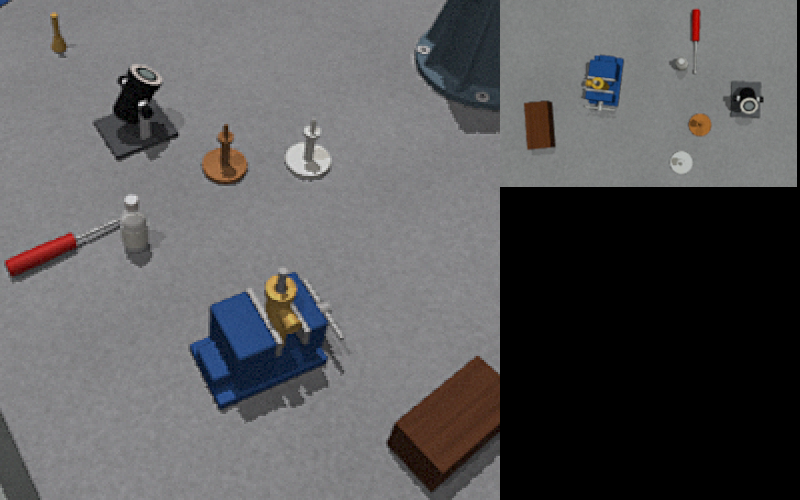

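The scene view shows the wooden pin at scene pixel (292,210) and a white look-alike at (334,208). The cap is on the casing at (318,279), with only the vise near it. I choose the brown pin. Next I'll get the vise yaw and the lens pose.

```bash
python3 - <<'E'
from h import *
for n in ['scene','top']:
    P=np.load(n+'P.npy');im=cv2.imread(f'pics/{n}0.png');hsv=cv2.cvtColor(im,cv2.COLOR_BGR2HSV)
    r=np.hypot(P[...,0]-.6245,P[...,1]-.263)
    q=(r<.045)&(r>.022)&(P[...,2]>.104)&(P[...,2]<.13)
    print(n,'stub',q.sum(),np.round(P[q].mean(0)*1000), im[q].mean(0).round())
    q=(r<.14)&(P[...,2]>.09)&(P[...,2]<.104)&(hsv[...,1]>100)
    c=(P[q][:,:2]*1000).astype(np.float32);print('jaw rect',cv2.minAreaRect(c))
    r=np.hypot(P[...,0]-.58,P[...,1]+.168)
    q=(r<.06)&(P[...,2]>.085)&(im.min(2)>110)
    p=P[q];c=p.mean(0);u,s,vt=np.linalg.svd(p-c);nn=vt[2]*np.sign(vt[2][2])
    print('ring',q.sum(),np.round(c*1000,1),'n',nn.round(3),'tilt',np.degrees(np.arccos(nn[2])).round(1),'az',np.degrees(np.arctan2(nn[1],nn[0])).round(1),s,np.round((p.min(0)+p.max(0))*500,1))
    q=(r<.1)&(P[...,2]>.004)&(P[...,2]<.02)
    c=(P[q][:,:2]*1000).astype(np.float32);print('foot',q.sum(),cv2.minAreaRect(c),c.mean(0))
print(viewer.camera_model('wrist'))
E
```

```text
scene stub 78 [629. 293. 120.] [ 60. 103. 125.]
jaw rect ((636.5305786132812, 260.99249267578125), (80.31234741210938, 118.12641906738281), 83.80010986328125)
ring 69 [ 566.1 -170.2  108.5] n [-0.129  0.184  0.974] tilt 13.0 az 125.0 [0.13621853 0.11551796 0.0862819 ] [ 565.6 -170.6  105.1]
foot 640 ((579.7903442382812, -166.9802703857422), (164.4969024658203, 197.18446350097656), 63.0223274230957) [ 590.50415 -161.00497]
top stub 49 [632. 280. 116.] [ 73. 101. 107.]
jaw rect ((636.9178466796875, 261.1682434082031), (80.08467102050781, 117.80767822265625), 83.06526184082031)
ring 124 [ 563.5 -168.9  107.7] n [-0.439  0.126  0.89 ] tilt 27.2 az 164.0 [0.17343936 0.15217485 0.07885034] [ 565.9 -166.1  104.7]
foot 588 ((577.47021484375, -173.05050659179688), (190.86074829101562, 187.82437133789062), 26.2584228515625) [ 586.0526  -167.36128]
{'camera_matrix': array([[325.1922621 ,   0.        , 279.932411  ],
       [  0.        , 325.1922621 , 212.02050808],
       [  0.        ,   0.        ,   1.        ]]), 'hand_eye': array([[ 9.99999788e-01, -1.49908440e-04,  6.34016167e-04,
        -1.30619344e-04],
       [-4.33029708e-05,  9.55721481e-01,  2.94272746e-01,
        -7.42533064e-02],
       [-6.50056839e-04, -2.94272711e-01,  9.55721272e-01,
        -1.42302277e-01],
       [ 0.00000000e+00,  0.00000000e+00,  0.00000000e+00,
         1.00000000e+00]])}
```

Emit:
move_arm(increments="-13 46 -3 0;-13 46 -3 0;-13 46 -3 0;-13 46 -3 0;-13 46 -3 0;-13 46 -3 0;-13 46 -3 0;-13 46 -3 0", gripper=0.3, force=40)

```text
time: 1.9
tool_pos: [0.4849, 0.3503, 0.2556]
eef_rot: [-0.0, 0.799, 0.602, 0.0]
wrist_force: [0.4, 1.2, 0.0]
width: 0.0599
```

Emit:
move_arm(increments="-12 40 0 0;-12 40 0 0;-12 40 0 0;-11 40 0 0;0 0 0 0.14;0 0 0 0.14;0 0 0 0.14;0 0 0 0.14")

```text
time: 2.7
tool_pos: [0.6244, 0.2621, 0.255]
eef_rot: [-0.0, 0.935, 0.355, -0.0]
wrist_force: [0.5, 0.1, 0.3]
width: 0.0598
```

Emit:
move_arm(increments="0 0 0 0.14;0 0 0 0.14;0 0 0 0.14;0 0 0 0.14;0 0 0 0.14;0 0 0 0.145;0 0 0 0;0 0 0 0")

```text
time: 3.5
tool_pos: [0.6243, 0.2623, 0.2552]
eef_rot: [0.0, 0.999, -0.055, -0.0]
wrist_force: [-0.2, -0.5, -0.2]
width: 0.0596
```

```bash
cat >> h.py <<'E'
def wpts(d,s):
    m=viewer.camera_model('wrist');K=np.array(m['camera_matrix']);H=np.array(m['hand_eye'])
    v,u=np.mgrid[:420,:560];a=(u-K[0,2])/K[0,0];b=(v-K[1,2])/K[0,0];r=np.hypot(a,b)+1e-9
    t=np.tan(r)/r; c=np.stack([a*t*d,b*t*d,d],-1)
    p=(c@H[:3,:3].T+H[:3,3]); p=p@rot(s['eef_rot']).T+s['tool_pos']; p[d<=0]=np.nan
    return p
def fitcirc(p):
    A=np.c_[2*p[:,:2],np.ones(len(p))];b=(p[:,:2]**2).sum(1);x=np.linalg.lstsq(A,b,rcond=None)[0]
    return x[:2]*1000,1000*np.sqrt(x[2]+x[0]**2+x[1]**2)
E
python3 - <<'E'
from h import *
s=manip.read_state();im,d=viewer.camera('wrist');cv2.imwrite('pics/w1.png',im);P=wpts(d,s);np.save('w1P.npy',P)
print(s['time'],s['tool_pos'],s['eef_rot'],s['joint_pos'].round(2),s['width'],s['wrist_force'])
r=np.hypot(P[...,0]-.6245,P[...,1]-.263)
for lo,hi,rr in [(.142,.152,.024),(.158,.176,.02),(.177,.187,.02)]:
    q=(r<rr)&(P[...,2]>lo)&(P[...,2]<hi);p=P[q]
    if len(p)>5: print(lo,len(p),p.mean(0)*1000,(p.min(0)+p.max(0))*500,p.max(0)-p.min(0))
E
```

```text
3.5 [0.62427283 0.26231747 0.25518203] [ 3.72133739e-05  9.98512456e-01 -5.45239938e-02 -8.91322600e-05] [ 0.22  0.39  1.3  -0.    1.45  0.33] 0.05956268954938392 [-0.21489635 -0.45635992 -0.20589057]
0.142 1103 [623.9551638  265.09019804 146.42327155] [623.72076449 262.45151096 146.97553316] [0.03559591 0.03522    0.00982324]
0.158 88 [624.24245851 265.88458208 167.55951601] [623.93849671 264.59350643 166.958179  ] [0.00974109 0.00549837 0.0176983 ]
0.177 164 [623.95700816 262.59887857 180.55232975] [624.04690654 261.99318068 179.70750841] [0.00937081 0.00994645 0.00521721]
```

View pics/w1.png

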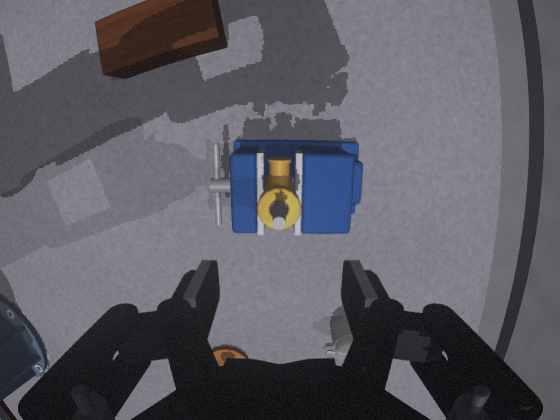

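Tool is aligned with the vise. The wrist view shows the cap at (279,210) and the stem end at (278,222), and the casing axis measures (624.0, 262.4). Descending onto the cap.

Emit:
move_arm(increments="0 0 40 0;0 0 40 0;0 0 30 0;0 0 17 0;0 0 10 0;0 0 0 0")

```text
time: 4.15
tool_pos: [0.624, 0.2622, 0.1175]
eef_rot: [0.0, 0.998, -0.056, -0.001]
wrist_force: [-0.6, -1.2, 1.0]
width: 0.0602
```

Emit:
move_arm(increments="0 0 0 0;0 0 0 0;0 0 0 0;0 0 0 0;0 0 0 0;0 0 0 0", gripper=1, force=40)

```text
time: 4.75
tool_pos: [0.6257, 0.2627, 0.1207]
eef_rot: [-0.001, 0.998, -0.056, 0.002]
wrist_force: [-0.6, 0.3, 6.6]
width: 0.035
```

Emit:
move_arm(increments="0 0 -5 0;0 0 -10 0;0 0 -20 0;0 0 -25 0;0 0 -20 0;0 0 0 0")

```text
time: 5.35
tool_pos: [0.6264, 0.2629, 0.2029]
eef_rot: [-0.001, 0.998, -0.056, 0.003]
wrist_force: [0.3, 0.1, 0.8]
width: 0.0349
```

```bash
python3 - <<'E'
from h import *
s=manip.read_state();im,d=viewer.camera('wrist');P=wpts(d,s)
print(s['time'],s['tool_pos'],s['width'],s['wrist_force'])
r=np.hypot(P[...,0]-.6245,P[...,1]-.263)
q=(r<.03)&(P[...,2]>.2)&(P[...,2]<.24);p=P[q]
print(len(p),np.round(np.percentile(p,[2,50,98],axis=0)*1000,1))
a,_=viewer.camera('scene')
o=np.hstack([cv2.resize(a[160:370,240:430],(380,420)),im[60:,120:440][:420]] if 0 else [cv2.resize(a[180:330,230:380],(400,400)),cv2.resize(im[100:400,130:430],(400,400))])
cv2.imwrite('pics/b.png',o)
E
```

```text
5.35 [0.62636671 0.26290108 0.20287288] 0.03494197960135693 [0.33221976 0.07234523 0.84478119]
7180 [[599.5 247.9 210.4]
 [626.4 270.1 228.3]
 [651.3 279.6 238.7]]
```

View pics/b.png

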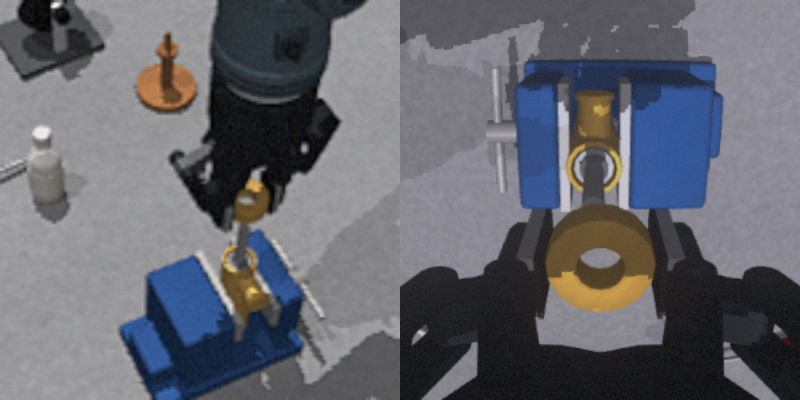

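```bash
cat >> h.py <<'E'
def capfit(s,im,d):
    P=wpts(d,s);hsv=cv2.cvtColor(im,cv2.COLOR_BGR2HSV)
    T=(P-s['tool_pos'])@rot(s['eef_rot'])
    q=(np.linalg.norm(T-[0,0,-.02],axis=-1)<.035)&(hsv[...,0]>12)&(hsv[...,0]<35)&(hsv[...,1]>110)&(hsv[...,2]>50)
    t=T[q]; best=None;rng=np.random.default_rng(0)
    for _ in range(400):
        a,b,c=t[rng.choice(len(t),3,False)];n=np.cross(b-a,c-a);l=np.linalg.norm(n)
        if l<1e-6: continue
        n/=l;k=abs((t-a)@n)<.0008
        if best is None or k.sum()>best.sum(): best=k
    tt=t[best];c=tt.mean(0);n=np.linalg.svd(tt-c)[2][2]
    print('cap pts',len(t),len(tt),'normal(tool)',n.round(3),'mid mm',((tt.min(0)+tt.max(0))*500).round(1),'ext',((tt.max(0)-tt.min(0))*1000).round(1))
    return t,tt
E
python3 - <<'E'
from h import *
s=manip.read_state();im,d=viewer.camera('wrist');capfit(s,im,d)
P=np.load('w1P.npy')
E
```

```text
cap pts 4230 2931 normal(tool) [ 0.002 -0.009 -1.   ] mid mm [  0.8   0.1 -25.7] ext [34.4 35.5  2.1]
```

Emit:
move_arm(increments="-12 43 0 0;-12 43 0 0;-12 43 0 0;-12 43 0 0;-12 43 0 0;0 0 0 0;0 0 0 0")

```text
time: 6.2
tool_pos: [0.5395, 0.0547, 0.1971]
eef_rot: [-0.0, 0.998, -0.058, -0.001]
wrist_force: [-0.4, -0.2, -1.5]
width: 0.035
```

```bash
cat > pin.py <<'E'
from h import *
s=manip.read_state();im,d=viewer.camera('wrist');P=wpts(d,s)
print(s['time'],s['tool_pos'],s['eef_rot'],s['width'],s['wrist_force'])
r=np.hypot(P[...,0]-.509,P[...,1]+.0285)
for lo,hi,rr in [(.005,.015,.045),(.064,.076,.02),(.08,.1,.01)]:
    q=(r<rr)&(P[...,2]>lo)&(P[...,2]<hi);p=P[q]
    if len(p)>10: print(lo,len(p),p.mean(0)*1000,(p.min(0)+p.max(0))*500,p.max(0)-p.min(0),im[q].mean(0))
capfit(s,im,d)
# lens ring
E
python3 pin.py
```

```text
6.2 [0.53953223 0.054694   0.19706406] [-2.39439009e-04  9.98333446e-01 -5.76987218e-02 -1.06351029e-03] 0.0349889179857975 [-0.35429451 -0.16356741 -1.49994697]
0.005 1055 [506.99491951 -10.06938678   9.3167786 ] [507.54515366 -28.92251029   8.35525662] [0.06569076 0.06871306 0.00645011] [ 58.67488152  86.35450237 125.58104265]
0.064 22 [518.01412825 -32.4823291   69.76257808] [517.624598   -32.77902215  68.9775945 ] [0.00423    0.00580285 0.00359993] [ 72.77272727  94.59090909 126.22727273]
cap pts 4671 2960 normal(tool) [ 0.004  0.006 -1.   ] mid mm [  0.9   0.2 -25.7] ext [34.6 35.   2. ]
```

Emit:
move_arm(increments="-11 43 0 0;-11 43.5 0 0;0 0 35 0;0 0 35 0;0 0 25 0;0 0 0 0;0 0 0 0")

```text
time: 6.95
tool_pos: [0.509, -0.027, 0.1031]
eef_rot: [-0.0, 0.998, -0.056, -0.001]
wrist_force: [0.8, -0.2, -0.2]
width: 0.035
```

```bash
python3 pin.py; python3 - <<'E'
from h import *
im,d=viewer.camera('wrist');a,_=viewer.camera('scene');t,_=viewer.camera('top')
o=np.hstack([cv2.resize(a[160:240,250:330],(300,300)),cv2.resize(im[150:400,150:400],(300,300)),cv2.resize(t[180:280,250:350],(200,300))]);cv2.imwrite('pics/c.png',o)
E
```

```text
6.95 [ 0.50898719 -0.02701314  0.10314912] [-2.16226622e-04  9.98448440e-01 -5.56803589e-02 -6.02809779e-04] 0.03501544705910858 [ 0.82616045 -0.16118998 -0.17784434]
0.005 4696 [508.50002035 -22.98317483   9.63007818] [507.51112721 -28.37255461   9.97880684] [0.06878754 0.06642847 0.00994038] [ 61.8637138   95.51810051 141.33326235]
0.064 804 [507.80146296 -24.70422909  69.42743617] [507.49911807 -25.58656258  70.04997396] [0.02342121 0.01624704 0.01174303] [43.46393035 62.73880597 90.03482587]
cap pts 4828 2920 normal(tool) [ 0.011 -0.005 -1.   ] mid mm [  1.    0.2 -25.7] ext [34.7 35.6  2.2]
```

View pics/c.png

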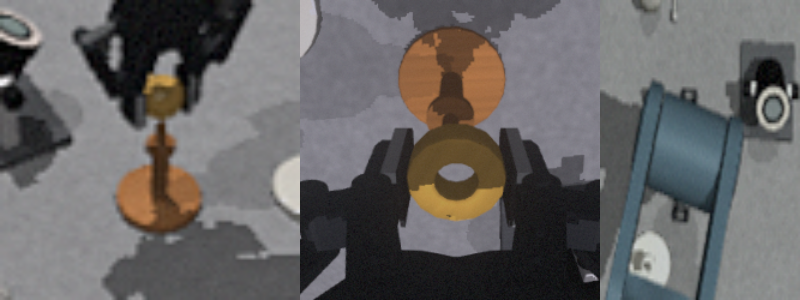

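The picture shows the cap held just over the brown pin, so the choice of pin is right. I'll correct by about 2 mm and lower.

Emit:
move_arm(increments="-2 1.5 0 0;0 0 10 0;0 0 10 0;0 0 8 0;0 0 7 0;0 0 6 0;0 0 3.5 0;0 0 0 0")

```text
time: 7.95
tool_pos: [0.5065, -0.0292, 0.0584]
eef_rot: [-0.0, 0.998, -0.056, -0.0]
wrist_force: [-0.4, 0.4, -0.6]
width: 0.0346
```

Emit:
move_arm(increments="0 0 1 0;0 0 0 0")

```text
time: 8.15
tool_pos: [0.5068, -0.0293, 0.0579]
eef_rot: [0.0, 0.998, -0.056, 0.0]
wrist_force: [-0.1, 0.8, -0.3]
width: 0.0351
```

Emit:
move_arm(increments="0 0 0 0;0 0 0 0;0 0 0 0;0 0 0 0;0 0 0 0", gripper=0.3)

```text
time: 8.65
tool_pos: [0.5067, -0.0293, 0.0579]
eef_rot: [0.0, 0.998, -0.056, 0.0]
wrist_force: [0.8, -0.5, -0.6]
width: 0.0597
```

Emit:
move_arm(increments="0 0 -15 0;0 0 -25 0;0 0 -40 0;0 0 -40 0;0 -30 -30 0;0 0 0 0;0 0 0 0")

```text
time: 9.35
tool_pos: [0.5103, 0.0009, 0.2083]
eef_rot: [0.0, 0.998, -0.056, 0.001]
wrist_force: [-1.1, 0.4, -0.0]
width: 0.0595
```

```bash
python3 - <<'E'
from h import *
s=manip.read_state();im,d=viewer.camera('wrist');P=wpts(d,s);cv2.imwrite('pics/d.png',im)
print(s['time'],s['tool_pos'],s['joint_pos'].round(2))
hsv=cv2.cvtColor(im,cv2.COLOR_BGR2HSV)
r=np.hypot(P[...,0]-.508,P[...,1]+.0285)
q=(r<.03)&(P[...,2]>.08)&(P[...,2]<.088);p=P[q]
print('cap top',len(p),p.mean(0)*1000,(p.min(0)+p.max(0))*500,np.linalg.svd(p-p.mean(0))[2][2])
# lens
r=np.hypot(P[...,0]-.575,P[...,1]+.168)
q=(r<.06)&(P[...,2]>.085)&(im.min(2)>110);p=P[q];print('ring',len(p))
if len(p)>20:
    c=p.mean(0);n=np.linalg.svd(p-c)[2][2];print(c*1000,n*np.sign(n[2]),(p.min(0)+p.max(0))*500)
E
```

```text
9.35 [0.51030628 0.00085052 0.20828645] [-0.23  0.06  1.79 -0.    1.29 -0.12]
cap top 994 [507.52443812 -28.62864693  83.39325623] [507.4280894  -29.79428976  84.05043692] [0.00336358 0.00216374 0.999992  ]
ring 135
[ 551.18632691 -153.09829227  103.02226916] [-0.49885616  0.01125382  0.86661172] [ 551.37188111 -153.58207027  103.26149355]
```

View pics/d.png

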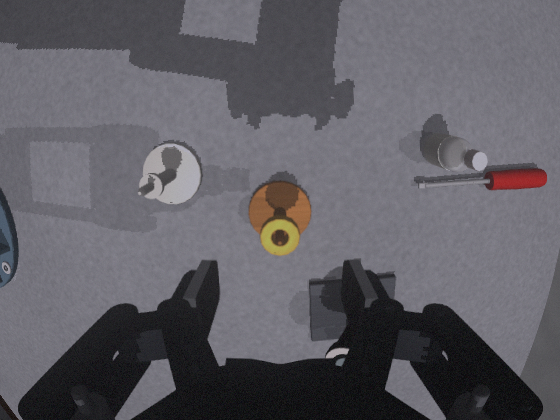

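Emit:
move_arm(increments="8 45 0 0;8 45 0 0;8 45 0 0;8 40 0 0;0 0 0 0;0 0 0 0")

```text
time: 10.0
tool_pos: [0.5207, -0.1777, 0.2056]
eef_rot: [-0.001, 0.998, -0.058, -0.002]
wrist_force: [-1.3, 1.0, -0.3]
width: 0.0602
```

```bash
python3 - <<'E'
from h import *
s=manip.read_state();im,d=viewer.camera('wrist');P=wpts(d,s);cv2.imwrite('pics/e.png',im)
print(s['time'],s['tool_pos'],s['joint_pos'].round(2))
r=np.hypot(P[...,0]-.575,P[...,1]+.168)
q=(r<.06)&(P[...,2]>.085)&(im.min(2)>110);p=P[q];print('ring',len(p))
c=p.mean(0);n=np.linalg.svd(p-c)[2][2];n*=np.sign(n[2]);print(c*1000,n,(p.min(0)+p.max(0))*500)
k=abs((p-c)@n)<.002;p=p[k];c=p.mean(0);n=np.linalg.svd(p-c)[2][2];n*=np.sign(n[2])
e1=np.cross(n,[0,1,0]);e1/=np.linalg.norm(e1);e2=np.cross(n,e1)
ab=np.c_[(p-c)@e1,(p-c)@e2];f,rr=fitcirc(ab);print('circle',f,rr,'centre',c*1000+f[0]*e1+f[1]*e2,'n',n,'az',np.degrees(np.arctan2(n[1],n[0])),len(p),np.ptp(ab,axis=0))
q=(r<.12)&(P[...,2]>.006)&(P[...,2]<.02)&(im.max(2)<90);m=q.astype(np.uint8)
print('foot',cv2.minAreaRect((P[q][:,:2]*1000).astype(np.float32)),q.sum())
E
```

```text
10.0 [ 0.52072313 -0.17771866  0.20559409] [-0.54  0.15  1.69  0.    1.3  -0.43]
ring 1926
[ 561.60871935 -171.66598811  109.56676354] [-0.48359172  0.05455743  0.87359175] [ 563.19399897 -170.7934617   103.99761843]
circle [ 0.38419806 -1.18631382] 19.26471384265273 centre [ 561.1069461  -170.53499431  109.55477345] n [-0.49314352  0.01722613  0.8697774 ] az 177.9993989500364 1864 [0.05137625 0.0502375 ]
foot ((582.4224243164062, -136.6478271484375), (118.0331039428711, 167.4881591796875), 5.054452419281006) 2761
```

View pics/e.png

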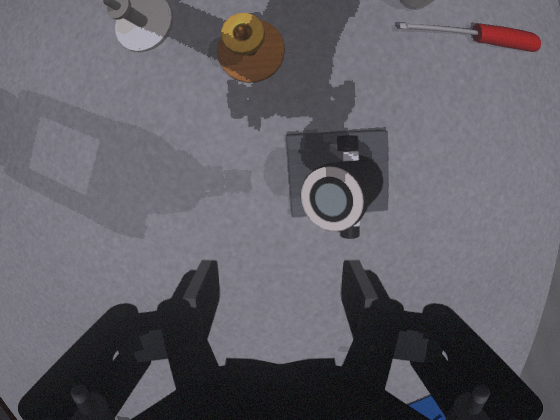

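The picture shows the cap seated on the brown pin at (243,33), with its top at 83.4 mm and level. The lens ring is at (332,197). The fit puts the lens centre at (561.2, -170.6, 110) with the line of sight leaning 30° at azimuth about 177°. The moves can't tilt the tool, so I'll pivot the piston in the pads against the casing rim. I'm going back to the stem with the jaws across that lean.

Emit:
move_arm(increments="5 -45 -3 0;5 -45 -3 0;5 -45 -3 0;5 -45 -3 0;5 -45 -3 0;5 -45 -3 0;5 -45 -3 0;5 -45 -3 0")

```text
time: 10.85
tool_pos: [0.6012, 0.1796, 0.2312]
eef_rot: [0.0, 0.998, -0.055, -0.001]
wrist_force: [0.3, -1.0, 0.4]
width: 0.0599
```

Emit:
move_arm(increments="6 -45 -3 0;6 -44 -3 0;0 0 0 0.145;0 0 0 0.145;0 0 0 0.145;0 0 0 0.145;0 0 0 0.145;0 0 0 0.145")

```text
time: 11.65
tool_pos: [0.6228, 0.2648, 0.2368]
eef_rot: [0.001, 0.881, -0.474, -0.001]
wrist_force: [0.0, -0.3, 0.4]
width: 0.0597
```

Emit:
move_arm(increments="0 0 0 0.145;0 0 0 0.145;0 0 0 0.145;0 0 0 0.145;0 0 0 0.058;0 0 0 0;0 0 0 0")

```text
time: 12.35
tool_pos: [0.6234, 0.2642, 0.2372]
eef_rot: [-0.0, -0.69, 0.724, 0.0]
wrist_force: [-0.9, -0.1, -1.0]
width: 0.0595
```

```bash
cat > st.py <<'E'
from h import *
s=manip.read_state();im,d=viewer.camera('wrist');P=wpts(d,s)
print(s['time'],s['tool_pos'],s['eef_rot'],s['joint_pos'].round(2),s['width'],s['wrist_force'])
M=rot(s['eef_rot']);print('x',M[:,0].round(3),'y',M[:,1].round(3))
r=np.hypot(P[...,0]-.624,P[...,1]-.2625)
for lo,hi in [(.135,.155),(.158,.176),(.177,.187)]:
    q=(r<.012)&(P[...,2]>lo)&(P[...,2]<hi);p=P[q]
    if len(p)>5: print(lo,len(p),p.mean(0)*1000,(p.min(0)+p.max(0))*500,np.ptp(p,axis=0))
E
python3 st.py
```

```text
12.35 [0.62339938 0.26423604 0.23722969] [-4.62886732e-04 -6.90291812e-01  7.23530844e-01  3.42293722e-04] [0.23 0.4  1.32 0.   1.42 1.84] 0.05953208394382661 [-0.89979469 -0.08192788 -1.03493692]
x [-0.047 -0.999  0.   ] y [-0.999  0.047  0.001]
0.135 106 [627.52527179 262.93387029 144.64762014] [625.42441734 263.37986453 144.92761281] [0.01065983 0.01180096 0.01983906]
0.158 113 [627.74381076 262.61462538 167.41439182] [626.27066881 262.62781309 166.98532888] [0.00563852 0.00969362 0.01783258]
0.177 175 [624.82749696 262.65316177 180.4892201 ] [624.48903806 262.63298579 179.91005148] [0.00926339 0.00928403 0.00496176]
```

Emit:
move_arm(increments="1.5 -1 30 0;0 0 30 0;0 0 20 0;0 0 13 0;0 0 0 0;0 0 0 0")

```text
time: 13.0
tool_pos: [0.6257, 0.262, 0.1455]
eef_rot: [0.0, -0.689, 0.724, -0.0]
wrist_force: [0.0, 0.0, 1.2]
width: 0.0596
```

Emit:
move_arm(increments="0 0 0 0;0 0 0 0;0 0 0 0;0 0 0 0;0 0 0 0;0 0 0 0;0 0 0 0;0 0 0 0", gripper=1, force=60)

```text
time: 13.8
tool_pos: [0.6259, 0.262, 0.1458]
eef_rot: [0.001, -0.689, 0.725, -0.0]
wrist_force: [-1.3, 1.4, 6.6]
width: 0.0081
```

Emit:
move_arm(increments="0 0 -5 0;0 0 -10 0;0 0 -15 0;0 0 -20 0;0 0 -14 0;0 0 0 0;0 0 0 0")

```text
time: 14.5
tool_pos: [0.6252, 0.2616, 0.2091]
eef_rot: [-0.0, -0.689, 0.725, -0.0]
wrist_force: [0.8, 1.0, -2.7]
width: 0.0085
```

```bash
python3 - <<'E'
from h import *
s=manip.read_state();a,_=viewer.camera('scene');im,d=viewer.camera('wrist')
print(s['time'],s['tool_pos'],s['width'],s['wrist_force'])
o=np.hstack([cv2.resize(a[180:330,230:380],(400,400)),cv2.resize(im[100:400,130:430],(400,400))]);cv2.imwrite('pics/f.png',o)
E
```

```text
14.5 [0.62518018 0.26155626 0.20909263] 0.008515159943879273 [ 0.7771248   0.95880303 -2.65003167]
```

View pics/f.png

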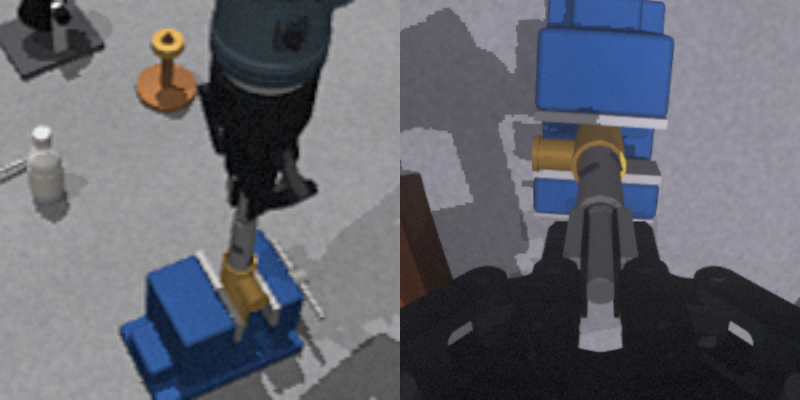

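Emit:
move_arm(increments="0 0 -9 0;0 0 -8 0;0 0 0 0;0 6 0 0;0 8 0 0;0 8 0 0;0 0 0 0;0 0 0 0")

```text
time: 15.4
tool_pos: [0.6029, 0.263, 0.226]
eef_rot: [-0.0, -0.689, 0.725, 0.0]
wrist_force: [2.2, 0.8, -0.8]
width: 0.008
```

Emit:
move_arm(increments="0 10 1 0;0 9.5 2 0;0 9.5 3 0;0 9 3.5 0;0 0 0 0;0 0 0 0")

```text
time: 16.0
tool_pos: [0.5646, 0.2649, 0.2159]
eef_rot: [-0.001, -0.689, 0.725, 0.0]
wrist_force: [1.8, 1.8, -0.1]
width: 0.0083
```

```bash
cat > tilt.py <<'E'
from h import *
import sys
s=manip.read_state();im,d=viewer.camera('wrist');P=wpts(d,s)
print(s['time'],s['tool_pos'],s['eef_rot'],s['width'],s['wrist_force'])
T=(P-s['tool_pos'])@rot(s['eef_rot'])
# piston: in tool frame near x=0, between camera and down; greyish
sat=cv2.cvtColor(im,cv2.COLOR_BGR2HSV)[...,1]
rr=np.arange(420)
q=(abs(T[...,0])<.004)&(T[...,2]>-.05)&(T[...,2]<.125)&(abs(T[...,1])<.12)&(sat<90)
t=T[q]*1000
for z0 in range(-50,125,10):
    k=(t[:,2]>=z0)&(t[:,2]<z0+10)
    if k.sum()>3: print(z0,k.sum(),np.median(t[k],axis=0).round(1))
cv2.imwrite('pics/'+sys.argv[1],np.hstack([im[60:400,150:420],cv2.resize(viewer.camera('scene')[0][150:320,220:355],(270,340))]))
E
python3 tilt.py g.png
```

```text
16.0 [0.56460348 0.26486987 0.21593512] [-6.15052463e-04 -6.89247089e-01  7.24525931e-01  4.97588646e-04] 0.008333547926455385 [ 1.80327514  1.75982633 -0.14266687]
-40 447 [ -0.5   0.3 -32.5]
-30 445 [ -0.1  -4.6 -25.1]
-20 388 [  0.3 -10.1 -14.9]
-10 343 [ -0.2 -15.5  -5.3]
0 478 [ -0.2 -24.2   5.8]
10 258 [  0.3 -33.1  15. ]
20 211 [ -0.2 -38.4  24.7]
30 191 [ -0.3 -44.3  34.2]
40 164 [ -0.  -49.9  44.8]
50 138 [  0.2 -55.2  54.2]
60 124 [ -0.1 -60.6  64.7]
70 101 [ -0.4 -66.5  74.3]
80 20 [  0.6 -69.4  80.7]
110 77 [  0.2 -78.2 116. ]
```

View pics/g.png

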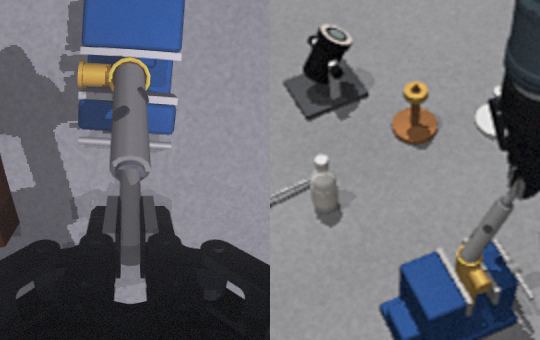

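The piston pivoted to about 29.4°, with its cylinder visible from (125,170) to the mouth at (130,75). Raising the grip force and drawing it out along its axis.

Emit:
move_arm(increments="0 0 0 0;0 0 0 0;0 3 -5 0;0 5 -9 0;0 5 -9 0;0 0 -20 0;0 0 0 0;0 0 0 0", force=120)

```text
time: 16.9
tool_pos: [0.5522, 0.2656, 0.2599]
eef_rot: [0.0, -0.689, 0.725, -0.0]
wrist_force: [-0.1, 0.2, -1.4]
width: 0.0067
```

```bash
cat >> tilt.py <<'E'
k=(t[:,2]>12)&(t[:,2]<110)&(t[:,1]<-25);x=t[k]
for _ in range(3):
    c=np.polyfit(x[:,2],x[:,1],1);e=abs(np.polyval(c,x[:,2])-x[:,1]);x=x[e<1.5]
th=np.degrees(np.arctan(-c[0]));print('tilt',th,len(x),'end z',np.percentile(x[:,2],[0.5,99.5]),'x drift',np.polyfit(x[:,2],x[:,0],1))
# lower end / cylinder top along the axis, axis line = near side offset by 10.5 toward +? 
ax=np.array([0,-np.sin(np.radians(th)),np.cos(np.radians(th))])
al=T.reshape(-1,3)*1000; 
f=np.array([0,np.cos(np.radians(th)),np.sin(np.radians(th))])
off=x@f; off=np.median(off); sel=(abs(t@f-off)<1.5); s_=t[sel]@ax
print('perp off of near side',off,'axis at',[off-10.5,off+10.5],'along range',np.percentile(s_,[0.3,2,98,99.7]))
E
python3 tilt.py h.png
```

```text
16.9 [0.55221192 0.26556078 0.25988753] [ 3.82187501e-04 -6.89187355e-01  7.24583058e-01 -1.88365119e-04] 0.0067237408307939004 [-0.11586639  0.22160262 -1.43825279]
-40 548 [ -0.5  -0.1 -33.3]
-30 449 [  0.3  -5.  -25.3]
-20 357 [  0.3 -10.5 -14.9]
-10 333 [ -0.2 -15.3  -5.2]
0 476 [ -0.2 -23.8   6.1]
10 242 [ -0.2 -32.5  14.9]
20 222 [  0.3 -37.7  24.7]
30 191 [ -0.3 -43.4  34.6]
40 155 [  0.2 -48.9  45.5]
50 145 [  0.2 -54.1  54.8]
60 113 [  0.2 -59.5  64.9]
70 105 [ -0.4 -65.1  74.5]
80 21 [  0.2 -68.3  81.4]
tilt 28.52849116356146 1125 end z [12.1720215  81.74893897] x drift [-0.00083956  0.07626862]
perp off of near side -21.337679376765873 axis at [np.float64(-31.837679376765873), np.float64(-10.837679376765873)] along range [-31.1357769  -29.29090557 101.47965211 105.22997006]
```

Emit:
move_arm(increments="15 2 0 0;25 3.5 0 0;35 4.5 0 0;38 5 0 0;38 5 0 0;38 5 0 0;38 5 0 0;38 5 0 0")

```text
time: 17.8
tool_pos: [0.5028, 0.0005, 0.2586]
eef_rot: [-0.001, -0.689, 0.725, 0.0]
wrist_force: [0.8, -0.2, -1.9]
width: 0.0069
```

Emit:
move_arm(increments="38 5 0 0;38 5 0 0;35 5 0 0;28 4 0 0;18 2.5 0 0;13 1.5 0 0;0 0 0 0;0 0 0 0")

```text
time: 18.6
tool_pos: [0.4724, -0.1657, 0.259]
eef_rot: [0.0, -0.689, 0.725, 0.0]
wrist_force: [-0.2, 0.3, -2.3]
width: 0.0069
```

```bash
python3 tilt.py i.png | tail -4; python3 - <<'E'
from h import *
s=manip.read_state();im,d=viewer.camera('wrist');P=wpts(d,s);print(s['time'],s['tool_pos'],s['eef_rot'],s['width'])
r=np.hypot(P[...,0]-.565,P[...,1]+.170)
q=(r<.06)&(P[...,2]>.085)&(P[...,2]<.14)&(im.min(2)>110);p=P[q];c=p.mean(0);n=np.linalg.svd(p-c)[2][2]
k=abs((p-c)@n)<.003;p=p[k];c=p.mean(0);n=np.linalg.svd(p-c)[2][2];n*=np.sign(n[2])
print(len(p),'ring',c*1000,(p.min(0)+p.max(0))*500,n)
E
```

```text
70 103 [  0.2 -64.7  74.7]
80 23 [ -0.4 -68.3  81.2]
tilt 28.528437903154536 1132 end z [12.25437207 81.48670404] x drift [-0.00033112  0.04023055]
perp off of near side -21.38113433011125 axis at [np.float64(-31.88113433011125), np.float64(-10.881134330111252)] along range [-31.11252265 -18.66314156 101.30954081 104.59570233]
18.7 [ 0.47266229 -0.16517868  0.25911344] [ 7.82269202e-05 -6.89498498e-01  7.24287057e-01  2.71861626e-04] 0.006675062350412142
1557 ring [ 561.98962689 -170.34903804  110.04719431] [ 561.00546489 -169.95516906  108.86337037] [-0.49900523  0.02129328  0.86633734]
```

View pics/i.png

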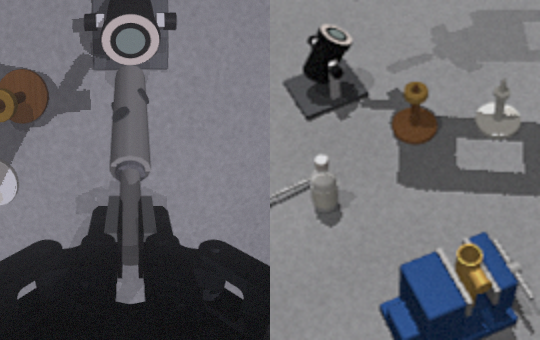

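The piston lines up with the lens ring at (131,40) in the crop, and the tilt has held at 28.5°. Lowering the last 11 mm.

Emit:
move_arm(increments="0.5 0 5 0;0 0 4 0;0 0 2 0;0 0 0 0;0 0 0 0;0 0 0 0")

```text
time: 19.35
tool_pos: [0.4727, -0.1667, 0.2484]
eef_rot: [0.0, -0.689, 0.725, -0.0]
wrist_force: [-0.3, 1.2, -2.8]
width: 0.0068
```

```bash
python3 tilt.py j.png | tail -3; python3 - <<'E'
from h import *
s=manip.read_state();M=rot(s['eef_rot']);th=np.radians(28.5)
low=s['tool_pos']*1000+M@(103.3*np.array([0,-np.sin(th),np.cos(th)])-10.85*np.array([0,np.cos(th),np.sin(th)]))
ax=M@np.array([0,np.sin(th),-np.cos(th)]);n=np.array([-.499,.0235,.866]);v=low-[561.5,-170.3,110]
print(s['time'],low,'along',v@n,'off',np.linalg.norm(v-(v@n)*n),'angle',np.degrees(np.arccos(ax@n/np.linalg.norm(n))),s['wrist_force'],abs(s['joint_velocities']).max())
# independent: scene/top depth of the piston near lower end
for nme in ['scene','top']:
    im,d=viewer.camera(nme);P=pts(nme,d)*1000
    w=P-[561.5,-170.3,110];h=w@n;r=np.linalg.norm(w-h[...,None]*n,axis=-1)
    q=(r<18)&(h>30)&(h<140);print(nme,q.sum(),h[q].min() if q.any() else None)
    c=np.hypot(P[...,0]-507.5,P[...,1]+28.6)<20;z=P[...,2][c&(P[...,2]>78)];print('cap z',len(z),np.median(z) if len(z) else None)
E
```

```text
80 19 [  0.2 -68.3  81.3]
tilt 28.5095373686964 1107 end z [12.26568826 81.54955932] x drift [0.0005895  0.01690626]
perp off of near side -21.395462189972708 axis at [np.float64(-31.895462189972708), np.float64(-10.895462189972708)] along range [-31.33140642 -26.40089933 101.71447335 104.50914393]
19.45 [ 531.50078818 -169.6550387   162.88371362] along 60.78205928401577 off 0.8854743087989773 angle 1.4657793057406998 [-0.29439267 -0.05320469 -2.51508635] 0.001455318747086891
scene 186 59.746881788816886
cap z 98 84.63750078692473
top 8 57.84851792858791
cap z 79 82.67959287544247
```

All checks agree, so I'm handing in.

```bash
python3 -c "
from h import *
print(ticket.sign_off())"
```

```text
the job is handed in; nothing more can be done
None
```

The job is handed in, at about 19.5 s on the robot's clock. The cap lies on the wooden pin and the piston is held still in front of the lens. No verdict was reported.

- **Cap:** I lifted it off over the stem and set it on the brown wooden pin, not the white look-alike. The wrist camera put its top at 83.4 mm (84 expected) and level. My last look with the scene and top cameras gave 84.6 and 82.7 mm.
- **Piston:** The moves cannot tilt the tool, so I gripped the stem, drew the piston up until only its lower end was still in the casing, and pivoted it in the pads against the rim. I then drew it clear at 120 N grip and carried it to the camera.
- **Final pose:** By the wrist-camera fit, the lower end is 60.8 mm from the lens and 0.9 mm off the line of sight. The scene and top cameras gave 59.7 and 57.8 mm for the distance, roughly agreeing.
- **What was off:** The tilt settled at 28.5° instead of 30° after I lifted it out, about 1.5° out of line with the camera, and I left it so. It did not change during the carry.

I saw no contact with the camera or the bystanders, and the wrist forces read after each move stayed under about 7 N.

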